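Hang the washed tins on the revolving drying tree

ROBOT

A 6-joint arm with a two-finger parallel gripper is mounted at the origin on the work surface. World frame = base frame: x ahead of the robot, y to its left, z up, the work surface at z = 0. Lengths are in m, angles in rad, forces in N, time in s.
With the tool pointing down it reaches from about 0.425 to 0.95 m from the base axis. Payload 14.7 kg.
Tool frame: the origin (TCP) lies at the very end of the fingers, on their centre line; the grasp point (between the pads) lies 19 mm behind it (bot.tcp_to_grasp is the z of the grasp point in the tool frame, in m); z points along the fingers, y is the line along which they close (so a half turn about z gives the same grasp; the last joint's range is limited). The gripper opens to 85 mm and grips with 20 to 120 N. Pads are 22 mm wide; open, the fingers measure 114 mm over their backs; the gripper's body (76 mm by 85 mm) begins 54 mm behind the grasp point. The pads swing forward as they close: fully open they stand 13 mm farther back than shut.
Start: joints at [1.231, 0.48, 1.596, -0, 1.065, -0.047], TCP at [0.188, 0.622, 0.231] pointing down, gripper open.
Joint ranges: [-2.75, 2.75], [-0.82, 2.05], [0.23, 2.67], [-1.56, 4.7], [0.09, 2.69], [-2.92, 2.92]. Speed limits (rad/s): [1.89, 1.89, 2.39, 3.01, 3.01, 3.01].

INTERFACE

Orientations are given as a 3x3 rotation matrix whose columns are the frame's x, y, z axes.
In Python, from cell import bot gives the robot as it stands.
- The arm moves only by the tool servo_tool, never from a script. Its argument "deltas" is a list of rows, each a list of 3 entries, a list of its own where there are three numbers: the shift along the world's x, y, z in mm, then the turn, a rotation vector about the world's x, y, z in degrees, then the opening, from 0 (shut) to 1 (fully open). A call has 1 to 20 rows; each row is the pose to reach, as a shift and turn from the pose commanded when the call began; what a row does not reach only later rows make up. A row lasts 1/10 s, in which the tool goes at most 50 mm and 8.59 degrees, less where a joint would pass 70% of its speed; a pose out of reach is approached as far as the arm can. A call with a gripper value outside its range is refused whole. The fingers move at their own pace and stop on an object; "newtons" is the grip in N (left out, the last holds). Time passes only in rows, so rows that repeat a pose let the fingers close. It gives the time, the measured TCP pose, the force, the opening and the grip force at its end, in the units of the state.
- bot.get_obs(): the state, without advancing time (a new reading comes with each control period).
- bot.capture(name): name is "scene" or "top"; returns a dict with "color" (400x640x3 uint8, red, green, blue), "depth" (400x640 float32, m along the optical axis (not along the pixel's ray), 0 where there is no reading), "intrinsics" (3x3 intrinsics, pixels), "rvec" (rotation vector, rad) and "tvec" (3), from world to camera coordinates, as OpenCV has them. Camera axes: x right, y down, z forward; pixel columns grow to the right and rows downward; lengths in m; the calibration is good to about 2 mm. A picture is of the moment at which its call begins.
- bot.sign_off(): hands the job in; it is judged then, once.
The state is a dict: "time": time; "joints": joint angles; "joint_velocities": joint speeds; "tau": joint torques, N m; "eef_pos": TCP position; "orientation": TCP orientation; "ft_force": force on the tool from outside, world axes, zero at the start; "ft_torque": the same for the moment, N m; "gripper_width": finger opening in m; "finger_force": force on a finger pad.
Only numpy, scipy, OpenCV 4.12 (cv2) and the standard library are available. Lean on these libraries where they do the work, as an engineer would, in place of code of your own. Each camera call takes 0.05 s, during which the arm holds its last target. There are 200 camera calls.

TASK

Hang the two washed tins that stand mouth down on the draining mat on the two free branches of the drying tree, one tin on each, to drip dry. For each tin, first turn the tree until a free branch points towards you, at the front, then put the tin mouth down over the end of that branch and let it go, before you turn the tree for the second one. Keep the tins that already hang there on their branches, and leave the two shallow lids and everything else on the table where they are.

Things in the scene. Friction and masses are not known exactly. Their poses are not given: they have to be found in the camera images.
- tin_1_centre (a point): a washed blue tin, empty and open at one end, 58 mm across, 50 mm high, walls and end 3 mm thick, about 50 g, standing mouth down on the draining mat (its closed end up). This point is its centre, half-way up and on its axis; its z axis points from the mouth to the closed end; the inside of the closed end is 22 mm along +z, the mouth 25 mm along -z.
- tin_2_centre (a point): the second washed tin, exactly like the first, on the same mat. A tin goes over a branch upright or leaning up to 45 degrees, mouth towards the tree, best with the ball 5 to 10 mm outward of its axis; fully on, the ball touches the inside of the closed end, its centre 14 mm from this point along +z; let go, it swings and rests with its top leaning some 10 degrees outwards
- free_tip_a (a point): centre of the 16 mm black ball at the end of one branch with nothing on it, 210 mm above the table and 125 mm out from the tree's upright axis. The branch is an 8 mm steel rod that rises from the hub outwards to the ball, leaning 45 degrees from the vertical; its axis lies in the vertical plane through the tree's axis and the ball.
- free_tip_b (a point): centre of the 16 mm black ball at the end of the other branch with nothing on it, 210 mm above the table and 125 mm out from the tree's upright axis. The branch is an 8 mm steel rod that rises from the hub outwards to the ball, leaning 45 degrees from the vertical; its axis lies in the vertical plane through the tree's axis and the ball. It lies 120 degrees round the tree from the first, counter-clockwise seen from above, with one full branch between them
- handle (a point): centre of the tree's handle, a black bar 90 mm long, 20 mm wide and 24 mm high, on the tree's upright axis, its centre 312 mm above the table (a 12 mm neck below it). It is fixed to the branches and turns with them. Its x axis lies along the bar, z up; the branch of free_tip_a points along its -x
- tree (a joint): how far the tree has been turned from where it stood at the start, rad, counter-clockwise positive seen from above. It turns endlessly with slight friction (about 0.06 N m) and stays where it is left
- tree_base: the tree's fixed round white drip tray, 310 mm across, rim 16 mm high, on the table; the origin is its centre on the table, on the tree's upright axis; x points away from the robot, y to the robot's left, so the front of the tree, facing the robot, is at -x. Six branches, 60 degrees apart, turn above it
- mat: black rubber draining mat, 210 mm square, 8 mm thick, fixed, carrying the two tins and the two shallow lids in a square of four places 100 mm apart; origin at the centre of its underside
- hung_1_centre (a point): a tin like the two on the mat, already hanging mouth down, leaning a little, over a branch of the tree; this point is its centre, about 197 mm above the table. It hangs loosely, must stay on its branch and swings round with the tree
- hung_2_centre (a point): a tin like the two on the mat, already hanging mouth down, leaning a little, over a branch of the tree; this point is its centre, about 197 mm above the table. It hangs loosely, must stay on its branch and swings round with the tree
- hung_3_centre (a point): a tin like the two on the mat, already hanging mouth down, leaning a little, over a branch of the tree; this point is its centre, about 197 mm above the table. It hangs loosely, must stay on its branch and swings round with the tree
- hung_4_centre (a point): a tin like the two on the mat, already hanging mouth down, leaning a little, over a branch of the tree; this point is its centre, about 197 mm above the table. It hangs loosely, must stay on its branch and swings round with the tree
- lid_1_centre (a point): bystander: a shallow blue lid, 61 mm across and only 14 mm high, lying on the draining mat; centre, half-way up
- lid_2_centre (a point): bystander: a shallow blue lid, 61 mm across and only 14 mm high, lying on the draining mat; centre, half-way up
- packed_1: bystander: a closed blue tin with a red rubber band, 100 mm across, 53 mm high; origin at the centre of its underside
- packed_2: bystander: a closed blue tin with a red rubber band, 100 mm across, 53 mm high; origin at the centre of its underside
- big_lid: bystander: a large blue lid lying open side up, 100 mm across, 22 mm high; origin at the centre of its underside
- spatula: bystander: a white plastic spatula lying between the robot and the tree; origin under its middle
- sprayer: bystander: a white bottle with a blue cap, 72 mm across, 190 mm high; origin at the centre of its underside
Not all that is in view belongs to the job. What is shaped like the part that bears tin_2_centre but turquoise or yellow is not meant.

How it is judged:
On the way, in this order (a step that is already met when the one before it is completed fails the run):
1. a free branch points to the front, towards the robot (within about 26 degrees) (x of any of free_tip_a, free_tip_b in the frame of tree_base below -0.112 m), for 0.2 s.
2. one washed tin hangs, let go, on that branch at the front (((x of free_tip_a in the frame of tree_base below -0.112 m and ((distance between tin_1_centre and free_tip_a below 0.03 m and z of free_tip_a in the frame of tin_1_centre above 0.003 m and contact force between the fingers and tin_1 below 0.3 N) or (distance between tin_2_centre and free_tip_a below 0.03 m and z of free_tip_a in the frame of tin_2_centre above 0.003 m and contact force between the fingers and tin_2 below 0.3 N))) or (x of free_tip_b in the frame of tree_base below -0.112 m and ((distance between tin_1_centre and free_tip_b below 0.03 m and z of free_tip_b in the frame of tin_1_centre above 0.003 m and contact force between the fingers and tin_1 below 0.3 N) or (distance between tin_2_centre and free_tip_b below 0.03 m and z of free_tip_b in the frame of tin_2_centre above 0.003 m and contact force between the fingers and tin_2 below 0.3 N))))), for 0.2 s.
3. with the first tin hanging, the other free branch, still empty, points to the front (within about 26 degrees) (((x of free_tip_a in the frame of tree_base below -0.112 m and ((distance between tin_1_centre and free_tip_b below 0.03 m and z of free_tip_b in the frame of tin_1_centre above 0.003 m and contact force between the fingers and tin_1 below 0.3 N) or (distance between tin_2_centre and free_tip_b below 0.03 m and z of free_tip_b in the frame of tin_2_centre above 0.003 m and contact force between the fingers and tin_2 below 0.3 N)) and not ((distance between tin_1_centre and free_tip_a below 0.03 m and z of free_tip_a in the frame of tin_1_centre above 0.003 m and contact force between the fingers and tin_1 below 0.3 N) or (distance between tin_2_centre and free_tip_a below 0.03 m and z of free_tip_a in the frame of tin_2_centre above 0.003 m and contact force between the fingers and tin_2 below 0.3 N))) or (x of free_tip_b in the frame of tree_base below -0.112 m and ((distance between tin_1_centre and free_tip_a below 0.03 m and z of free_tip_a in the frame of tin_1_centre above 0.003 m and contact force between the fingers and tin_1 below 0.3 N) or (distance between tin_2_centre and free_tip_a below 0.03 m and z of free_tip_a in the frame of tin_2_centre above 0.003 m and contact force between the fingers and tin_2 below 0.3 N)) and not ((distance between tin_1_centre and free_tip_b below 0.03 m and z of free_tip_b in the frame of tin_1_centre above 0.003 m and contact force between the fingers and tin_1 below 0.3 N) or (distance between tin_2_centre and free_tip_b below 0.03 m and z of free_tip_b in the frame of tin_2_centre above 0.003 m and contact force between the fingers and tin_2 below 0.3 N))))), for 0.2 s.
4. the second tin hangs, let go, on that branch at the front, the first still on its own (x of any of free_tip_a, free_tip_b in the frame of tree_base below -0.112 m and (((distance between tin_1_centre and free_tip_a below 0.03 m and z of free_tip_a in the frame of tin_1_centre above 0.003 m and contact force between the fingers and tin_1 below 0.3 N) and (distance between tin_2_centre and free_tip_b below 0.03 m and z of free_tip_b in the frame of tin_2_centre above 0.003 m and contact force between the fingers and tin_2 below 0.3 N)) or ((distance between tin_1_centre and free_tip_b below 0.03 m and z of free_tip_b in the frame of tin_1_centre above 0.003 m and contact force between the fingers and tin_1 below 0.3 N) and (distance between tin_2_centre and free_tip_a below 0.03 m and z of free_tip_a in the frame of tin_2_centre above 0.003 m and contact force between the fingers and tin_2 below 0.3 N)))), for 0.2 s.
At the end, for the whole second after the job is handed in: a washed tin hangs on each free branch (the ball inside it, above its middle, within 30 mm of its centre), let go; all at rest; the four other tins still hang, centres 170 to 230 mm high; lids and bystanders within 30 mm of their places ((((distance between tin_1_centre and free_tip_a below 0.03 m and z of free_tip_a in the frame of tin_1_centre above 0.003 m and contact force between the fingers and tin_1 below 0.3 N) and (distance between tin_2_centre and free_tip_b below 0.03 m and z of free_tip_b in the frame of tin_2_centre above 0.003 m and contact force between the fingers and tin_2 below 0.3 N)) or ((distance between tin_1_centre and free_tip_b below 0.03 m and z of free_tip_b in the frame of tin_1_centre above 0.003 m and contact force between the fingers and tin_1 below 0.3 N) and (distance between tin_2_centre and free_tip_a below 0.03 m and z of free_tip_a in the frame of tin_2_centre above 0.003 m and contact force between the fingers and tin_2 below 0.3 N))) and linear speed of each of tin_1, tin_2, hung_1, hung_2, hung_3, hung_4 below 0.03 m/s and velocity of joint tree between -0.05 and 0.05 rad/s and height (world z) of hung_1_centre between 0.17 and 0.23 m and height (world z) of hung_2_centre between 0.17 and 0.23 m and height (world z) of hung_3_centre between 0.17 and 0.23 m and height (world z) of hung_4_centre between 0.17 and 0.23 m and distance of each of lid_1_centre, lid_2_centre, packed_1, packed_2, big_lid, spatula, sprayer from where it was at the start of the episode below 0.03 m); the robot touches nothing.
It fails at once if a tin already on the tree is knocked or taken off its branch (not (height (world z) of hung_1_centre above 0.17 m) or not (height (world z) of hung_1_centre below 0.23 m) or not (height (world z) of hung_2_centre above 0.17 m) or not (height (world z) of hung_2_centre below 0.23 m) or not (height (world z) of hung_3_centre above 0.17 m) or not (height (world z) of hung_3_centre below 0.23 m) or not (height (world z) of hung_4_centre above 0.17 m) or not (height (world z) of hung_4_centre below 0.23 m)).
It fails at once if a lid or another bystander is pushed more than 30 mm from its place (not (distance of lid_1_centre from where it was at the start of the episode below 0.03 m) or not (distance of lid_2_centre from where it was at the start of the episode below 0.03 m) or not (distance of packed_1 from where it was at the start of the episode below 0.03 m) or not (distance of packed_2 from where it was at the start of the episode below 0.03 m) or not (distance of big_lid from where it was at the start of the episode below 0.03 m) or not (distance of spatula from where it was at the start of the episode below 0.03 m) or not (distance of sprayer from where it was at the start of the episode below 0.03 m)).
It also fails if it takes over 72 s, if anything falls off the work surface, if the arm or the gripper's body presses on something with over 40 N, if the wrist force passes 120 N, or if a joint passes its speed limit or range.

## Working session

There is one attempt and no reset: what is moved stays moved. The work goes in short steps, Python scripts to look and compute and a tool call to move; the robot and the scene stay as the last step left them, time stands still between calls to the robot, and variables do not carry over. Pictures are saved under pics/ and viewed, at most 10 in all, crops included, and the job is handed in when it is done.

Besides the shell and the picture viewer there is one more tool, called after "Emit:" by a JSON object that holds its "api" and its "payload". servo_tool: Moves the arm, as the interface text tells. Its arguments: {"type":"object","properties":{"deltas":{"type":"array","items":{"type":"array"}},"newtons":{"type":"number"}},"required":["deltas"]}

```bash
ls; mkdir -p pics; cat > h.py <<'E'
import numpy as np, cv2
from cell import bot
def cap(n):
    c=bot.capture(n); c['R']=cv2.Rodrigues(np.array(c['rvec'],float))[0]; c['t']=np.array(c['tvec'],float).ravel(); return c
def cloud(c):
    K=c['intrinsics'];d=c['depth'];v,u=np.indices(d.shape)
    P=np.stack([(u-K[0,2])/K[0,0]*d,(v-K[1,2])/K[1,1]*d,d],-1)
    return (P-c['t'])@c['R']
def save(c,f,crop=None,s=1):
    im=c['color'][:,:,::-1]
    if crop: x0,y0,x1,y1=crop; im=im[y0:y1,x0:x1]
    cv2.imwrite('pics/'+f,cv2.resize(im,None,fx=s,fy=s,interpolation=cv2.INTER_CUBIC))
def proj(c,p):
    q=c['R']@np.array(p)+c['t'];q=c['intrinsics']@q;return q[:2]/q[2]
E
python3 - <<'E'
from h import *
for n in('scene','top'):
    c=cap(n);save(c,n+'0.png');np.savez(n+'0.npz',**c);print(n,-c['R'].T@c['t'],c['R'][2])
E
```

```text
pics
scene [ 1.30703409 -1.09759786  1.24433355] [-0.44007242  0.6569046  -0.61221941]
top [0.35816561 0.00920733 1.49138235] [ 1.73142828e-01  5.23137967e-04 -9.84896587e-01]
```

View pics/scene0.png

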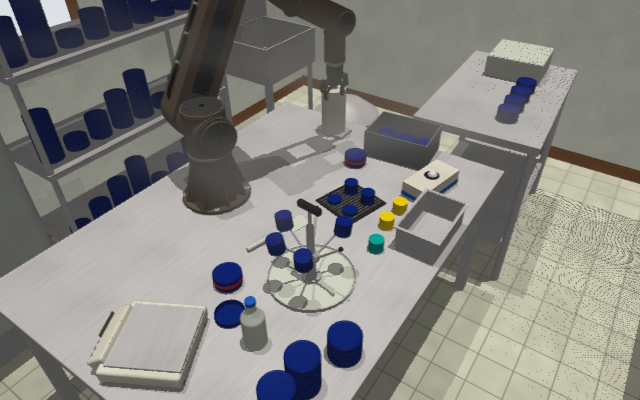

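View pics/top0.png

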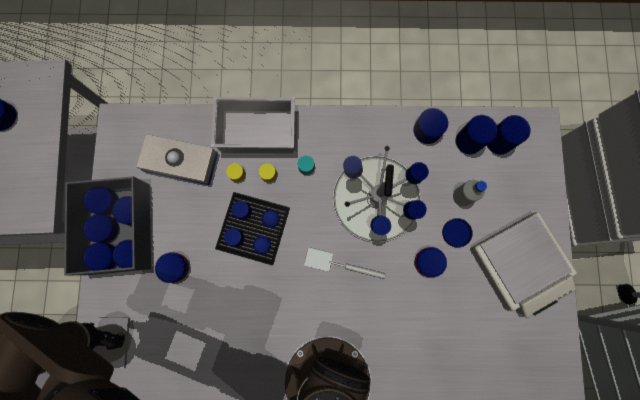

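The top view shows the tree at about (378,198), free balls at (387,149) and (347,204), the handle at (389,180) and the mat at (253,228). On the mat are four blue rounds at (241,209), (271,218), (233,237) and (262,245). Height will tell the tins from the lids. The yellow and turquoise ones at (235,172), (267,172) and (306,164) are not meant.

```bash
cat > m.py <<'E'
from h import *
def blues(c):
    P=cloud(c);hsv=cv2.cvtColor(c['color'],cv2.COLOR_RGB2HSV)
    m=((hsv[...,0]>110)&(hsv[...,0]<130)&(hsv[...,1]>120)&(hsv[...,2]>35)).astype('uint8')
    return m,P
if __name__=='__main__':
    d=dict(np.load('top0.npz'));m,P=blues(d)
    for px in[(241,209),(271,218),(233,237),(262,245)]:
        w=P[px[1]-6:px[1]+6,px[0]-6:px[0]+6].reshape(-1,3);zt=np.median(w[:,2])
        W=P[px[1]-14:px[1]+15,px[0]-14:px[0]+15].reshape(-1,3)
        q=W[abs(W[:,2]-zt)<.004]
        if zt<.04: q=W[(W[:,2]>.014)]
        (cx,cy),r=cv2.minEnclosingCircle(q[:,:2].astype('float32'));print(px,zt,cx,cy,r)
    # tray: white pixels near rim; handle ; balls
    h=P[...,2];reg=np.zeros(h.shape,bool);reg[130:250,320:440]=1
    q=P[reg&(h>.3)];print('handle',q.mean(0),cv2.minAreaRect(q[:,:2].astype('float32')),len(q))
    for px in[(387,149),(347,204)]:
        W=P[px[1]-4:px[1]+5,px[0]-4:px[0]+5].reshape(-1,3);q=W[(W[:,2]>.19)&(W[:,2]<.24)];print(px,len(q),np.median(q,0) if len(q) else W[:,2].round(2))
    for px in[(353,166),(417,173),(415,209),(381,225)]:
        W=P[px[1]-10:px[1]+11,px[0]-10:px[0]+11].reshape(-1,3);q=W[W[:,2]>.205];print('hung',px,q.mean(0))
    q=P[reg&(h<.025)&(h>.008)];(a,b),r=cv2.minEnclosingCircle(q[:,:2].astype('float32'));print('tray',a,b,r)
E
python3 m.py; python3 - <<'E'
from h import *
d=dict(np.load('top0.npz'));save(d,'crop1.png',(205,120,445,270),3.3)
E
```

```text
(241, 209) 0.05886834491201752 0.5656505227088928 0.30422887206077576 0.029049936681985855
(271, 218) 0.02109966908794859 0.4736187160015106 0.127702996134758 0.16554073989391327
(233, 237) 0.05852539642228484 0.4716429114341736 0.32594072818756104 0.028897035866975784
(262, 245) 0.02104713893726629 0.42627325654029846 0.14534665644168854 0.15232537686824799
handle [ 0.56015822 -0.12830192  0.56417412] ((0.4984378218650818, -0.09932050108909607), (0.04979526624083519, 0.35119616985321045), 60.34111404418945) 304
(387, 149) 30 [ 0.73531385 -0.17520937  0.21310494]
(347, 204) 27 [ 0.56330196 -0.05268417  0.21511336]
hung (353, 166) [ 0.67719739 -0.06760112  0.23381638]
hung (417, 173) [ 0.65886288 -0.266678    0.23301711]
hung (415, 209) [ 0.54501385 -0.25829364  0.22886641]
hung (381, 225) [ 0.49531126 -0.15220751  0.23378122]
tray 0.6377660036087036 -0.18405205011367798 0.2738283574581146
```

View pics/crop1.png

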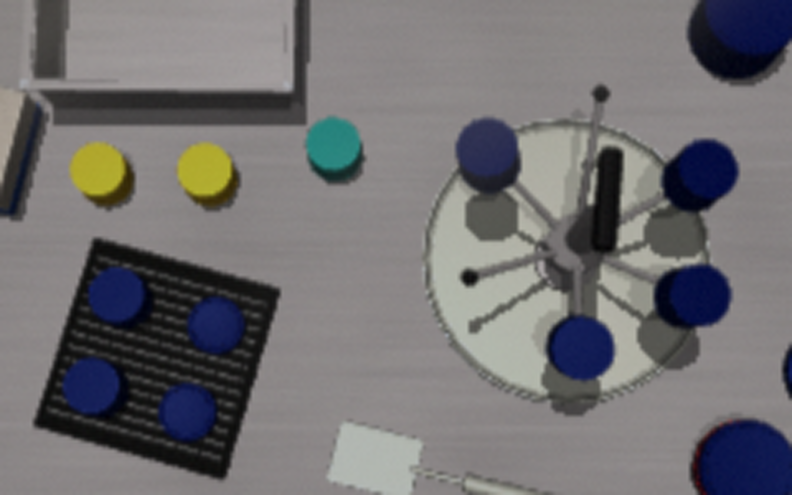

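In the enlarged crop, the left column on the mat, (241,209) and (233,237), shows tall sides and its tops measure 59 mm high, so these are the two tins. The right column, (271,218) and (262,245), measures 21 mm, so those are the lids. The free balls are A (387,149) and B (347,204), with one hung tin between them.

```bash
python3 - <<'E'
from h import *
o=bot.get_obs();print({k:np.round(v,3).tolist() for k,v in o.items()},bot.tcp_to_grasp)
d=dict(np.load('top0.npz'));P=cloud(d);h=P[...,2]
r=np.zeros(h.shape,bool);r[155:205,375:400]=1
q=P[r&(h>.28)&(h<.34)];print(q.mean(0),np.median(q[:,2]),cv2.minAreaRect((q[:,:2]*1000).astype('float32')))
A=np.array([.7353,-.1752]);B=np.array([.5633,-.0527]);m=(A+B)/2;d=(B-A)/np.linalg.norm(B-A);n=np.array([d[1],-d[0]])
for s in(1,-1):
  C=m+s*n*.0625;print(C,np.degrees(np.arctan2(*(A-C)[::-1])),np.degrees(np.arctan2(*(B-C)[::-1])))
E
```

```text
{'time': 0.1, 'joints': [1.231, 0.481, 1.597, 0.0, 1.065, -0.047], 'joint_velocities': [-0.002, -0.001, -0.0, -0.001, 0.001, -0.001], 'tau': [0.002, -95.225, -43.105, -0.0, 0.005, 0.0], 'eef_pos': [0.187, 0.622, 0.231], 'orientation': [[-0.957, 0.289, -0.0], [0.289, 0.957, -0.001], [0.0, -0.001, -1.0]], 'ft_force': [-0.575, 0.043, -0.51], 'ft_torque': [0.013, -0.016, -0.018], 'finger_force': 0.0, 'gripper_width': 0.085} -0.0187
[ 0.61296127 -0.16424832  0.32179188] 0.32250758438357513 ((615.0953369140625, -165.29714965820312), (20.123918533325195, 91.03316497802734), 85.31761932373047)
[ 0.68555736 -0.06304171] -66.08252568837851 175.1648792795961
[ 0.61304264 -0.16485829] -4.835120720403906 113.9174743116215
```

Emit:
{"api": "servo_tool", "payload": {"deltas": [[[210,-390,190],[0,0,-84],1],[[210,-390,190],[0,0,-84],1],[[210,-390,190],[0,0,-84],1],[[210,-390,190],[0,0,-84],1],[[210,-390,190],[0,0,-84],1],[[210,-390,190],[0,0,-84],1],[[210,-390,190],[0,0,-84],1],[[210,-390,190],[0,0,-84],1],[[210,-390,190],[0,0,-84],1],[[425,-786,190],[0,0,-168],1],[[425,-786,190],[0,0,-168],1],[[425,-786,190],[0,0,-168],1],[[425,-786,190],[0,0,-168],1],[[425,-786,190],[0,0,-168],1],[[425,-786,190],[0,0,-168],1],[[425,-786,190],[0,0,-168],1],[[425,-786,190],[0,0,-168],1],[[425,-786,190],[0,0,-168],1],[[425,-786,190],[0,0,-168],1],[[425,-786,190],[0,0,-168],1]]}}

```text
time: 2.1
eef_pos: [0.6137, -0.1674, 0.4198]
orientation: [[0.996, -0.092, -0.001], [-0.092, -0.996, -0.0], [-0.001, 0.0, -1.0]]
ft_force: [-1.4, 0.6, -0.4]
gripper_width: 0.0854
finger_force: 0.0
```

Emit:
{"api": "servo_tool", "payload": {"deltas": [[[0,0,-30],[0,0,0],0.6],[[0,0,-60],[0,0,0],0.6],[[0,0,-90],[0,0,0],0.6],[[0,0,-110],[0,0,0],0.6],[[0,0,-118],[0,0,0],0.6],[[0,0,-118],[0,0,0],0.6],[[0,0,-118],[0,0,0],0],[[0,0,-118],[0,0,0],0],[[0,0,-118],[0,0,0],0],[[0,0,-118],[0,0,0],0],[[0,0,-118],[0,0,0],0],[[0,0,-118],[0,0,0],0]], "newtons": 25}}

```text
time: 3.3
eef_pos: [0.6129, -0.1682, 0.3052]
orientation: [[0.996, -0.084, 0.002], [-0.084, -0.996, -0.007], [0.003, 0.007, -1.0]]
ft_force: [-4.6, -30.8, 2.2]
gripper_width: 0.0189
finger_force: 27.4
```

Emit:
{"api": "servo_tool", "payload": {"deltas": [[[0,-4,0],[0,0,0],0],[[0,-4,0],[0,0,0],0]]}}

```text
time: 3.5
eef_pos: [0.6129, -0.1685, 0.3052]
orientation: [[0.996, -0.084, 0.002], [-0.084, -0.996, -0.001], [0.002, 0.001, -1.0]]
ft_force: [-3.7, -2.0, 7.5]
gripper_width: 0.0194
finger_force: 28.5
```

Emit:
{"api": "servo_tool", "payload": {"deltas": [[[0,0,0],[0,0,3],0],[[0,0,0],[0,0,8],0],[[0,0,0],[0,0,13],0],[[0,0,0],[0,0,18],0],[[0,0,0],[0,0,23],0],[[0,0,0],[0,0,28],0],[[0,0,0],[0,0,33],0],[[0,0,0],[0,0,38],0],[[0,0,0],[0,0,43],0],[[0,0,0],[0,0,48],0],[[0,0,0],[0,0,53],0],[[0,0,0],[0,0,58],0],[[0,0,0],[0,0,63],0],[[0,0,0],[0,0,66],0],[[0,0,0],[0,0,66],0],[[0,0,0],[0,0,66],0],[[0,0,0],[0,0,66],0]]}}

```text
time: 5.2
eef_pos: [0.6133, -0.1693, 0.3053]
orientation: [[0.482, 0.876, 0.003], [0.876, -0.482, -0.003], [-0.001, 0.004, -1.0]]
ft_force: [-1.3, -9.6, 4.5]
gripper_width: 0.019
finger_force: 28.1
```

Emit:
{"api": "servo_tool", "payload": {"deltas": [[[0,0,0],[0,0,0],0.7],[[0,0,0],[0,0,0],0.7],[[0,0,0],[0,0,0],0.7],[[0,0,50],[0,0,0],0.7],[[0,0,100],[0,0,0],1],[[-47,473,100],[0,0,-61],1],[[-47,473,100],[0,0,-61],1],[[-47,473,100],[0,0,-61],1],[[-47,473,100],[0,0,-61],1],[[-47,473,100],[0,0,-61],1],[[-47,473,100],[0,0,-61],1],[[-47,473,100],[0,0,-61],1],[[-47,473,100],[0,0,-61],1],[[-47,473,100],[0,0,-61],1],[[-47,473,100],[0,0,-61],1],[[-47,473,-100],[0,0,-61],1],[[-47,473,-100],[0,0,-61],1],[[-47,473,-100],[0,0,-61],1],[[-47,473,-100],[0,0,-61],1],[[-47,473,-100],[0,0,-61],1]]}}

```text
time: 7.2
eef_pos: [0.5619, 0.304, 0.1973]
orientation: [[1.0, 0.004, -0.009], [0.004, -1.0, -0.004], [-0.009, 0.004, -1.0]]
ft_force: [-0.2, -0.8, 0.5]
gripper_width: 0.0855
finger_force: 0.0
```

```bash
cat > look.py <<'E'
import sys
from h import *
o=bot.get_obs();print('tcp',o['eef_pos'],o['orientation'][:,1])
c=cap('top');P=cloud(c);h=P[...,2];np.savez('last.npz',**c)
hsv=cv2.cvtColor(c['color'],cv2.COLOR_RGB2HSV)
X=P[...,:2]-[.613,-.167];r=np.hypot(X[...,0],X[...,1]);an=np.degrees(np.arctan2(X[...,1],X[...,0]))
m=((r>.1)&(r<.18)&(h>.19)&(h<.26)).astype('uint8')
n,l,s,ce=cv2.connectedComponentsWithStats(m)
for i in range(1,n):
    if s[i,4]>8:
        q=P[l==i];f=q[q[:,2]>q[:,2].max()-.008].mean(0);g=f[:2]-[.613,-.167];print(s[i,4],ce[i].round(),f.round(4),'ang',np.degrees(np.arctan2(g[1],g[0])).round(1),'r',np.hypot(*g).round(3))
save(c,sys.argv[1],(205,120,445,270),3.3)
E
python3 look.py l1.png
```

```text
tcp [0.56187332 0.30395547 0.19729155] [ 0.00432223 -0.9999813   0.00432663]
258 [382. 149.] [ 0.7292 -0.1628  0.2242] ang 2.1 r 0.116
248 [417. 167.] [ 0.6752 -0.2638  0.2232] ang -57.3 r 0.115
35 [350. 169.] [ 0.6745 -0.0565  0.2181] ang 60.9 r 0.126
272 [350. 207.] [ 0.5528 -0.0751  0.2266] ang 123.3 r 0.11
260 [419. 206.] [ 0.5593 -0.2668  0.2232] ang -118.3 r 0.113
32 [385. 226.] [ 0.4886 -0.1682  0.2172] ang -179.4 r 0.124
```

View pics/l1.png

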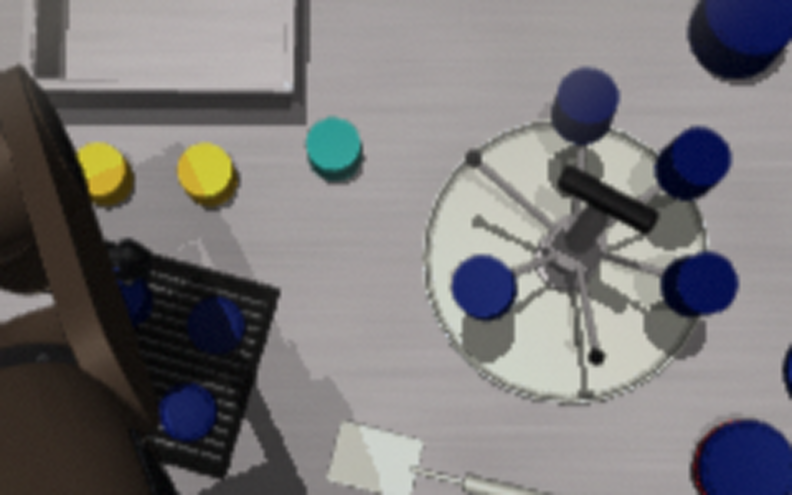

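The free ball B is now at the front, crop (597,356), world (0.488, -0.168). All four hung tins are still in place.

Emit:
{"api": "servo_tool", "payload": {"deltas": [[[0,0,-45],[0,0,0],1],[[0,0,-90],[0,0,0],1],[[0,0,-130],[0,0,0],1],[[0,0,-160],[0,0,0],1],[[0,0,-180],[0,0,0],1],[[0,0,-185],[0,0,0],1],[[0,0,-185],[0,0,0],1],[[0,0,-185],[0,0,0],0],[[0,0,-185],[0,0,0],0],[[0,0,-185],[0,0,0],0],[[0,0,-185],[0,0,0],0],[[0,0,-185],[0,0,0],0]], "newtons": 35}}

```text
time: 8.45
eef_pos: [0.5668, 0.3059, 0.0206]
orientation: [[1.0, 0.004, 0.003], [0.004, -1.0, 0.001], [0.003, -0.001, -1.0]]
ft_force: [-1.2, -0.8, 14.1]
gripper_width: 0.0574
finger_force: 34.7
```

Emit:
{"api": "servo_tool", "payload": {"deltas": [[[0,0,40],[0,0,0],0],[[0,0,90],[0,0,0],0],[[0,0,140],[0,0,0],0],[[0,0,190],[0,0,0],0],[[0,0,240],[0,0,0],0],[[0,0,290],[0,0,0],0],[[-8,-45,290],[0,-2,0],0],[[-16,-90,290],[0,-4,0],0],[[-24,-135,290],[0,-6,0],0],[[-32,-180,290],[0,-8,0],0],[[-40,-225,290],[0,-10,0],0],[[-48,-270,290],[0,-12,0],0],[[-56,-315,290],[0,-14,0],0],[[-64,-360,290],[0,-16,0],0],[[-72,-405,290],[0,-18,0],0],[[-80,-440,290],[0,-20,0],0],[[-85,-465,290],[0,-20,0],0],[[-85,-472,290],[0,-20,0],0],[[-85,-472,290],[0,-20,0],0],[[-85,-472,290],[0,-20,0],0]]}}

```text
time: 10.45
eef_pos: [0.4807, -0.1661, 0.3087]
orientation: [[0.94, 0.004, 0.342], [0.004, -1.0, 0.0], [0.342, 0.001, -0.94]]
ft_force: [-0.7, -0.1, -0.5]
gripper_width: 0.0574
finger_force: 38.9
```

```bash
python3 - <<'E'
from h import *
c=cap('scene');save(c,'s1.png',(230,150,430,310),4);print(bot.get_obs()['joints'].round(2),proj(c,[.488,-.168,.21])-[230,150])
E
```

```text
[-0.52  0.04  2.07  0.25  0.74  0.89] [49.11595478 67.24766095]
```

View pics/s1.png

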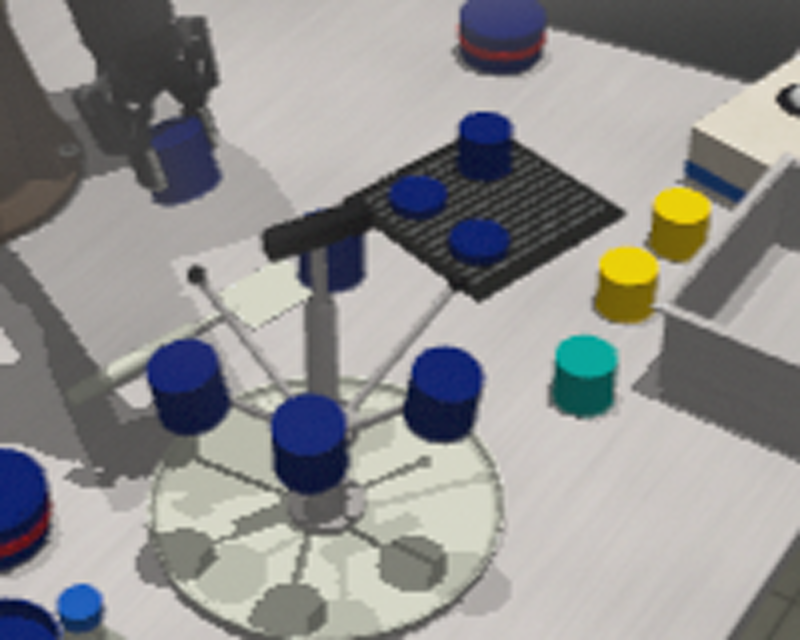

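The tin sits tilted in the gripper at crop (183,160), mouth towards the tree. Ball B is at (196,272), where the calibration predicts it (196,269).

Emit:
{"api": "servo_tool", "payload": {"deltas": [[[0,0,-30],[0,0,0],0],[[0,0,-50],[0,0,0],0],[[0,0,-59],[0,0,0],0],[[0,0,-59],[0,0,0],0],[[3,0,-67],[0,0,0],0],[[7,0,-78],[0,0,0],0],[[11,0,-89],[0,0,0],0],[[15,0,-99],[0,0,0],0],[[18,0,-108],[0,0,0],0],[[20,0,-114],[0,0,0],0],[[21,0,-117],[0,0,0],0],[[21,0,-117],[0,0,0],0],[[21,0,-117],[0,0,0],0]]}}

```text
time: 11.8
eef_pos: [0.5016, -0.1667, 0.1915]
orientation: [[0.94, 0.004, 0.342], [0.004, -1.0, -0.0], [0.342, 0.001, -0.94]]
ft_force: [0.5, -0.3, -0.8]
gripper_width: 0.0572
finger_force: 38.9
```

Emit:
{"api": "servo_tool", "payload": {"deltas": [[[1,0,-3],[0,0,0],0],[[1,0,-3],[0,0,0],0],[[1,0,-3],[0,0,0],1],[[1,0,-3],[0,0,0],1],[[1,0,-3],[0,0,0],1],[[1,0,-3],[0,0,0],1],[[1,0,-3],[0,0,0],1],[[-9,0,25],[0,0,0],1],[[-22,0,60],[0,0,0],1],[[-35,0,97],[0,0,0],1],[[-45,0,140],[0,0,0],1],[[-45,0,190],[0,0,0],1],[[-45,0,200],[0,0,0],1]]}}

```text
time: 13.1
eef_pos: [0.4581, -0.1678, 0.3973]
orientation: [[0.937, 0.003, 0.349], [0.005, -1.0, -0.004], [0.349, 0.006, -0.937]]
ft_force: [-0.3, -1.0, -0.2]
gripper_width: 0.0857
finger_force: 0.0
```

```bash
python3 - <<'E'
from h import *
c=cap('scene');save(c,'s2.png',(230,150,430,310),4);o=bot.get_obs();print(o['eef_pos'],o['ft_force'])
E
```

```text
[ 0.45807058 -0.16765083  0.39628624] [ 0.12697738 -0.95411037  1.06844205]
```

View pics/s2.png

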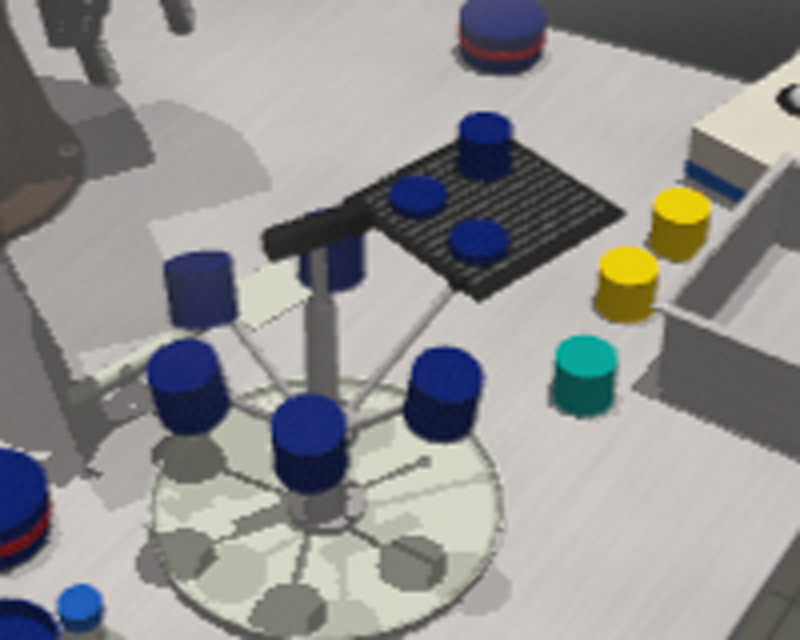

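The first tin hangs over ball B at crop (200,288), and the others have not moved.

Emit:
{"api": "servo_tool", "payload": {"deltas": [[[40,0,29],[0,7,0],1],[[85,0,29],[0,14,0],1],[[130,0,29],[0,20,0],1],[[156,0,29],[0,20,0],1],[[156,0,29],[0,20,0],1]]}}

```text
time: 13.65
eef_pos: [0.6169, -0.1658, 0.4157]
orientation: [[1.0, 0.006, -0.005], [0.006, -1.0, 0.002], [-0.005, -0.002, -1.0]]
ft_force: [-1.7, -0.6, -1.6]
gripper_width: 0.0852
finger_force: 0.0
```

Emit:
{"api": "servo_tool", "payload": {"deltas": [[[0,0,0],[0,0,8],1],[[0,0,0],[0,0,16],1],[[0,0,0],[0,0,24],0.6],[[0,0,0],[0,0,32],0.6],[[0,0,0],[0,0,40],0.6],[[0,0,0],[0,0,48],0.6],[[0,0,0],[0,0,56],0.6],[[0,0,0],[0,0,61],0.6],[[0,0,0],[0,0,61],0.6],[[0,0,-40],[0,0,61],0.6],[[0,0,-80],[0,0,61],0.6],[[0,0,-110],[0,0,61],0.6],[[0,0,-118],[0,0,61],0.6],[[0,0,-118],[0,0,61],0.6],[[0,0,-118],[0,0,61],0],[[0,0,-118],[0,0,61],0],[[0,0,-118],[0,0,61],0],[[0,0,-118],[0,0,61],0],[[0,0,-118],[0,0,61],0]], "newtons": 25}}

```text
time: 15.55
eef_pos: [0.6143, -0.1674, 0.3044]
orientation: [[0.482, 0.876, 0.005], [0.876, -0.482, -0.002], [0.001, 0.005, -1.0]]
ft_force: [6.9, -3.5, 2.2]
gripper_width: 0.0194
finger_force: 30.8
```

Emit:
{"api": "servo_tool", "payload": {"deltas": [[[0,0,0],[0,0,3],0],[[0,0,0],[0,0,8],0],[[0,0,0],[0,0,13],0],[[0,0,0],[0,0,18],0],[[0,0,0],[0,0,23],0],[[0,0,0],[0,0,28],0],[[0,0,0],[0,0,33],0],[[0,0,0],[0,0,38],0],[[0,0,0],[0,0,43],0],[[0,0,0],[0,0,48],0],[[0,0,0],[0,0,53],0],[[0,0,0],[0,0,58],0],[[0,0,0],[0,0,63],0],[[0,0,0],[0,0,68],0],[[0,0,0],[0,0,73],0],[[0,0,0],[0,0,78],0],[[0,0,0],[0,0,83],0],[[0,0,0],[0,0,88],0],[[0,0,0],[0,0,93],0],[[0,0,0],[0,0,98],0]]}}

```text
time: 17.55
eef_pos: [0.6126, -0.1681, 0.3044]
orientation: [[-0.936, 0.352, 0.002], [0.352, 0.936, -0.003], [-0.002, -0.002, -1.0]]
ft_force: [-7.5, -8.0, 7.9]
gripper_width: 0.0195
finger_force: 31.5
```

Emit:
{"api": "servo_tool", "payload": {"deltas": [[[0,0,0],[0,0,5],0],[[0,0,0],[0,0,10],0],[[0,0,0],[0,0,15],0],[[0,0,0],[0,0,19],0],[[0,0,0],[0,0,22],0],[[0,0,0],[0,0,22],0],[[0,0,0],[0,0,22],0],[[0,0,0],[0,0,22],0.7],[[0,0,0],[0,0,22],0.7],[[0,0,0],[0,0,22],0.7],[[0,0,50],[0,0,22],0.7],[[0,0,100],[0,0,22],1]]}}

```text
time: 18.75
eef_pos: [0.6119, -0.1662, 0.4026]
orientation: [[-1.0, -0.021, -0.003], [-0.021, 1.0, 0.001], [0.003, 0.001, -1.0]]
ft_force: [0.7, -0.6, -0.4]
gripper_width: 0.073
finger_force: 0.0
```

Emit:
{"api": "servo_tool", "payload": {"deltas": [[[-141,494,0],[0,0,-1],1],[[-141,494,0],[0,0,-1],1],[[-141,494,0],[0,0,-1],1],[[-141,494,0],[0,0,-1],1],[[-141,494,0],[0,0,-1],1],[[-141,494,0],[0,0,-1],1],[[-141,494,0],[0,0,-1],1],[[-141,494,0],[0,0,-1],1],[[-141,494,0],[0,0,-1],1],[[-141,494,0],[0,0,-1],1],[[-141,494,0],[0,0,-1],1],[[-141,494,-100],[0,0,-1],1],[[-141,494,-200],[0,0,-1],1],[[-141,494,-200],[0,0,-1],1],[[-141,494,-200],[0,0,-1],1],[[-141,494,-200],[0,0,-1],1]]}}

```text
time: 20.35
eef_pos: [0.4684, 0.3252, 0.197]
orientation: [[-1.0, -0.004, -0.008], [-0.004, 1.0, -0.005], [0.008, -0.005, -1.0]]
ft_force: [-0.7, -0.7, -0.3]
gripper_width: 0.0849
finger_force: 0.0
```

```bash
python3 look.py l2.png
```

```text
tcp [0.46842334 0.32515903 0.19703037] [-0.0038938   0.99997931 -0.00511991]
259 [382. 149.] [ 0.7301 -0.1618  0.2236] ang 2.5 r 0.117
278 [349. 168.] [ 0.6703 -0.0646  0.2236] ang 60.8 r 0.117
295 [418. 167.] [ 0.678  -0.2576  0.2279] ang -54.3 r 0.112
274 [350. 207.] [ 0.5549 -0.0665  0.2233] ang 120.0 r 0.116
258 [419. 206.] [ 0.5649 -0.2624  0.2259] ang -116.8 r 0.107
32 [385. 226.] [ 0.4899 -0.1673  0.2165] ang -179.9 r 0.123
```

View pics/l2.png

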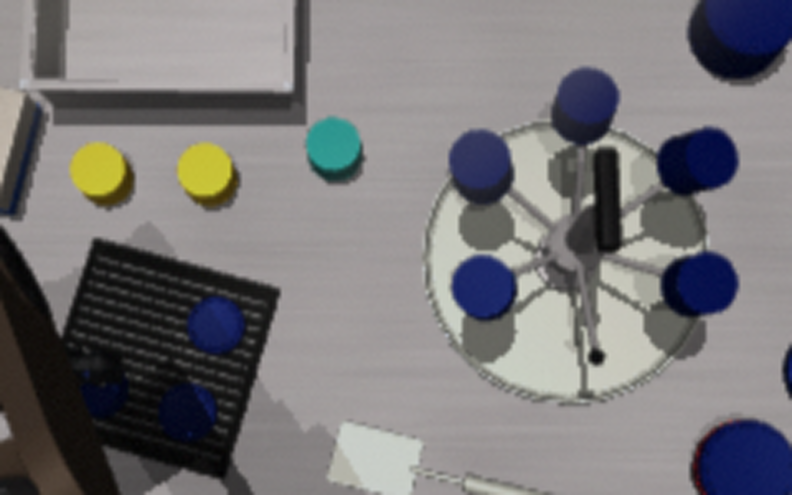

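Ball A is now at the front, crop (597,356), world (0.489, -0.168). Five tins hang on the other branches and the gripper stands over the second tin at (100,395).

Emit:
{"api": "servo_tool", "payload": {"deltas": [[[0,0,-45],[0,0,0],1],[[0,0,-90],[0,0,0],1],[[0,0,-130],[0,0,0],1],[[0,0,-160],[0,0,0],1],[[0,0,-179],[0,0,0],1],[[0,0,-184],[0,0,0],1],[[0,0,-184],[0,0,0],1],[[0,0,-184],[0,0,0],0],[[0,0,-184],[0,0,0],0],[[0,0,-184],[0,0,0],0],[[0,0,-184],[0,0,0],0],[[0,0,-184],[0,0,0],0]], "newtons": 35}}

```text
time: 21.6
eef_pos: [0.4727, 0.328, 0.0202]
orientation: [[-1.0, -0.004, 0.002], [-0.004, 1.0, 0.001], [-0.002, 0.001, -1.0]]
ft_force: [-0.8, -2.1, 15.7]
gripper_width: 0.0574
finger_force: 34.2
```

Emit:
{"api": "servo_tool", "payload": {"deltas": [[[0,0,40],[0,0,0],0],[[0,0,90],[0,0,0],0],[[0,0,140],[0,0,0],0],[[0,0,190],[0,0,0],0],[[0,0,240],[0,0,0],0],[[0,0,290],[0,0,0],0],[[10,-45,290],[0,0,0],0],[[20,-90,290],[0,0,0],0],[[30,-135,290],[0,0,0],0],[[40,-180,290],[0,0,0],0],[[45,-225,290],[0,-2,0],0],[[45,-270,290],[0,-4,0],0],[[40,-315,290],[0,-7,0],0],[[35,-360,290],[0,-10,0],0],[[25,-405,290],[0,-14,0],0],[[15,-450,290],[0,-18,0],0],[[9,-485,290],[0,-20,0],0],[[9,-494,290],[0,-20,0],0],[[9,-494,290],[0,-20,0],0],[[9,-494,290],[0,-20,0],0]]}}

```text
time: 23.6
eef_pos: [0.4808, -0.1662, 0.3088]
orientation: [[-0.94, -0.003, 0.342], [-0.004, 1.0, 0.0], [-0.342, -0.001, -0.94]]
ft_force: [-0.4, -0.0, -0.7]
gripper_width: 0.0571
finger_force: 38.9
```

Same pose as for the first tin, so I'll make the same insertion.

Emit:
{"api": "servo_tool", "payload": {"deltas": [[[0,0,-30],[0,0,0],0],[[0,0,-50],[0,0,0],0],[[0,0,-59],[0,0,0],0],[[0,0,-59],[0,0,0],0],[[3,0,-67],[0,0,0],0],[[7,0,-78],[0,0,0],0],[[11,0,-89],[0,0,0],0],[[15,0,-99],[0,0,0],0],[[18,0,-108],[0,0,0],0],[[20,0,-114],[0,0,0],0],[[21,0,-117],[0,0,0],0],[[22,0,-120],[0,0,0],0],[[22,0,-120],[0,0,0],0]]}}

```text
time: 24.9
eef_pos: [0.5026, -0.1667, 0.1881]
orientation: [[-0.94, -0.004, 0.342], [-0.004, 1.0, 0.0], [-0.342, -0.001, -0.94]]
ft_force: [0.4, -0.4, -0.1]
gripper_width: 0.0572
finger_force: 38.9
```

Emit:
{"api": "servo_tool", "payload": {"deltas": [[[0,0,0],[0,0,0],1],[[0,0,0],[0,0,0],1],[[0,0,0],[0,0,0],1],[[0,0,0],[0,0,0],1],[[0,0,0],[0,0,0],1],[[-10,0,28],[0,0,0],1],[[-23,0,63],[0,0,0],1],[[-36,0,100],[0,0,0],1],[[-46,0,143],[0,0,0],1],[[-46,0,193],[0,0,0],1],[[-46,0,203],[0,0,0],1],[[-46,0,203],[0,0,0],1],[[-46,0,203],[0,0,0],1],[[-46,0,203],[0,0,0],1],[[-46,0,203],[0,0,0],1],[[-46,0,203],[0,0,0],1],[[-46,0,203],[0,0,0],1],[[-46,0,203],[0,0,0],1],[[-46,0,203],[0,0,0],1],[[-46,0,203],[0,0,0],1]]}}

```text
time: 26.9
eef_pos: [0.4566, -0.1667, 0.3913]
orientation: [[-0.94, -0.004, 0.342], [-0.004, 1.0, -0.0], [-0.342, -0.001, -0.94]]
ft_force: [-0.3, 0.5, -0.6]
gripper_width: 0.0852
finger_force: 0.0
```

```bash
python3 - <<'E'
from h import *
c=cap('scene');save(c,'s3.png',(200,130,430,310),3.4);o=bot.get_obs();print(o['time'],o['eef_pos'],o['ft_force'])
E
```

```text
26.95 [ 0.45660493 -0.16664554  0.39130062] [-0.19180471 -0.34392869  0.73367999]
```

View pics/s3.png

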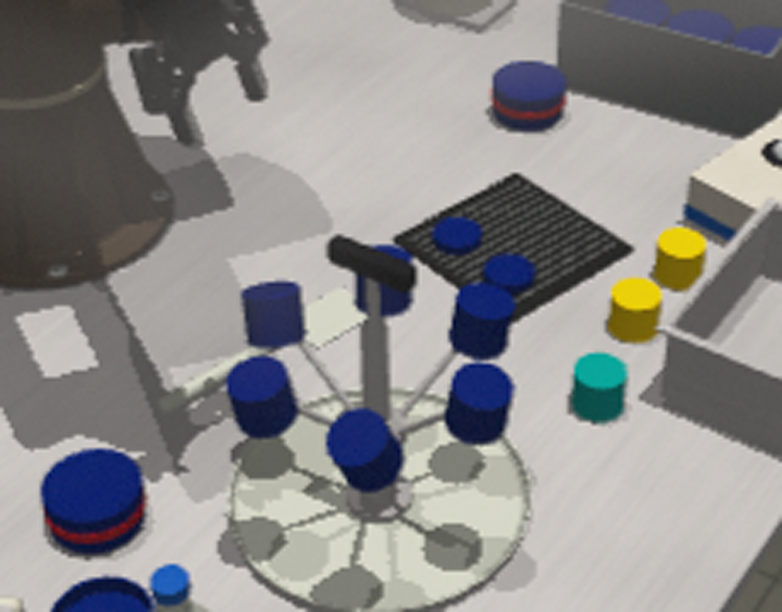

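All six branches now carry a tin. The new one hangs at (273,313), and the first, at (365,450), leans a bit more than the others, so I'll check it from the depth.

```bash
python3 - <<'E'
from h import *
ax=np.array([.613,-.168])
for n in('scene','top'):
  c=cap(n);P=cloud(c);Q=P.reshape(-1,3)
  for a in(180,-60,0,60,120,-120):
    b=np.r_[ax+.125*np.array([np.cos(np.radians(a)),np.sin(np.radians(a))]),.21]
    W=Q[(np.linalg.norm(Q-b,axis=1)<.05)]
    best=None;r=np.random.default_rng(0)
    if len(W)<60: continue
    for _ in range(800):   # RANSAC plane of the closed end
      p=W[r.choice(len(W),3,replace=False)];v=np.cross(p[1]-p[0],p[2]-p[0]);L=np.linalg.norm(v)
      if L<1e-5: continue
      v/=L;v*=np.sign(v[2])
      if v[2]<.7: continue
      k=abs((W-p[0])@v)<.0015
      if best is None or k.sum()>best[0].sum(): best=(k,v)
    q=W[best[0]];m=q.mean(0);v=np.linalg.svd(q-m)[2][2];v*=np.sign(v[2]);C=m-.025*v
    print(n,a,len(q),'C',C.round(3),'axis',v.round(2),'dist',np.linalg.norm(C-b).round(3),'zball',((b-C)@v).round(3))
E
```

```text
scene 180 68 C [ 0.496 -0.175  0.196] axis [-0.3   0.25  0.92] dist 0.018 zball 0.017
scene -60 117 C [ 0.678 -0.275  0.194] axis [-0.07 -0.35  0.94] dist 0.017 zball 0.016
scene 0 83 C [ 0.727 -0.168  0.194] axis [ 0.23 -0.01  0.97] dist 0.019 zball 0.018
scene 60 78 C [ 0.671 -0.07   0.196] axis [0.13 0.18 0.98] dist 0.018 zball 0.016
scene 120 23 C [ 0.563 -0.056  0.185] axis [-0.13 -0.5   0.86] dist 0.029 zball 0.025
scene -120 93 C [ 0.561 -0.273  0.195] axis [-0.07 -0.05  1.  ] dist 0.019 zball 0.016
top 180 118 C [ 0.498 -0.17   0.197] axis [-0.2   0.26  0.94] dist 0.016 zball 0.014
top -60 128 C [ 0.678 -0.268  0.195] axis [-0.07 -0.37  0.93] dist 0.017 zball 0.017
top 0 125 C [ 0.73  -0.164  0.197] axis [ 0.14 -0.02  0.99] dist 0.016 zball 0.014
top 60 126 C [ 0.671 -0.065  0.198] axis [0.1  0.12 0.99] dist 0.014 zball 0.013
top 120 132 C [ 0.556 -0.068  0.197] axis [-0.09  0.1   0.99] dist 0.016 zball 0.014
top -120 127 C [ 0.56  -0.266  0.197] axis [-0.09 -0.11  0.99] dist 0.019 zball 0.015
```

```bash
python3 -c "
from cell import bot
print(bot.sign_off())"
```

```text
the job is handed in; nothing more can be done
None
```

Both washed tins hang on the two free branches, each placed at the front and let go before the next turn; in the final check all six tins sat fully on, and I saw no sign that the lids or anything else had moved. I handed the job in at about 27 s, and the hand-in gave no verdict back.

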